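# Drive the stuck plug out of the blue housing with the ejector rod

## Task

A brass plug is stuck in the bore of the blue housing. Set the green catch tray on the desk close up against the housing's outlet face, centred under the bore, then lift the slim silver rod out of the rack, lay it in the groove in front of the housing and let go of it while the plug is still in; then take the rod again near its rear end and push it straight through the bore until the plug drops into the tray. Draw the rod all the way back out of the housing, leave it lying in the groove, and do not disturb the thick copper rod, the oil bottle, the mug or the micrometer.

Things in the scene. Friction and masses are not known exactly. Their poses are not given: they have to be found in the camera images.
- jig: Fixed ejection jig. Origin on the desk; +x is the push direction (level), z up. Blue housing block: x -50 to +55 mm, y -45 to +45, 120 mm high plus a 5 mm plunger cap. Its bore runs through along x at y = 0, z = 85 mm: 26 mm wide from the inlet face (x = -50) to x = -5, then 42 mm wide to the outlet face (x = +55). Base plate 70 mm wide, 10 mm high, from x = -245 to +55.
- bore_inlet (a point): Centre of the bore's 26 mm mouth on the inlet face of the housing (jig x = -50, z = 85 mm); axes as the jig's.
- bore_outlet (a point): Centre of the bore's 42 mm mouth on the outlet face of the housing (jig x = +55, z = 85 mm), where the plug comes out; the desk before it is free; axes as the jig's.
- plug_centre (a point): Centre of the stuck brass plug, a plain cylinder 40 mm in diameter, 60 mm long, 0.2 kg, x along its axis. It starts in the wide part of the bore, flush with the outlet face, so it cannot be gripped. A spring plunger holds it: about 5 to 15 N starts it, less after some 15 mm. It can leave only by the outlet.
- slim_rod_centre (a point): Centre of the slim silver (aluminium) ejector rod, plain round, 20 mm in diameter, 200 mm long, about 0.2 kg, x along the rod, ends alike. It starts in one of the two slots of the rack, level, its x along the rack's x, its axis 45 mm above the desk, and lifts straight up.
- thick_rod_centre (a point): Centre of the thick copper rod, 30 mm in diameter, 200 mm long, x along it; it lies in the other slot of the rack. It is too thick for the bore and is to be left alone.
- rack: Fixed wooden rack, two slots along its x (centre lines y = +33 and -33 mm). Origin on the desk under the middle of the rods. From x = -108 to -2 mm walls 66 mm high close in the slots and keep fingers off that half of the rods; from x = -2 to +100 mm (rod end) the rods lie free over an 8 mm base plate, with a saddle under them at x = +64 to +88 mm. Either rod may be in either slot.
- tray_centre (a point): Centre (half-way up) of the loose green catch tray, square, 120 x 120 mm and 32 mm high, open at the top, walls 8 mm thick (to be pinched from above), floor 5 mm, about 0.3 kg; x and y along its sides.
- oil_bottle: Yellow oil bottle with red spout, 42 mm in diameter, 122 mm high; origin under its middle. Bystander.
- mug: White mug, 93 mm high, 83 x 113 mm over the handle; origin under its middle. Bystander.
- micrometer: Micrometer lying flat, 68 x 144 x 18 mm; origin under its middle. Bystander.
- groove_middle (a point): Middle of the open-topped aluminium vee groove before the inlet, 85 mm above the desk, on the line of the bore; axes as the jig's. The groove runs from 89 mm before to 89 mm behind it (jig x -240 to -62). The slim rod lying in it has its axis at this height, in line with the bore. Groove and stem are under 18 mm wide, narrower than the rod, so fingers can straddle them.

How it is judged (in metres and radians):
On the way, in this order (a step that is already met when the one before it is completed fails the run):
1. tray at the outlet and slim rod in the groove, both let go, the plug still in the bore (x of tray_centre in the frame of jig between 0.1 and 0.16 m and y of tray_centre in the frame of jig between -0.04 and 0.04 m and height (world z) of tray_centre below 0.022 m and z of slim_rod_centre in the frame of jig between 0.079 and 0.091 m and y of slim_rod_centre in the frame of jig between -0.006 and 0.006 m and x of slim_rod_centre in the frame of jig below -0.1 m and angle between the x axis of slim_rod_centre and the x axis of jig, either way round below 0.06 rad and contact force between the fingers and slim_rod below 0.1 N and contact force between the fingers and tray below 0.1 N and x of plug_centre in the frame of jig below 0.032 m), for 0.2 s.
2. the plug is driven out of the outlet by the rod (x of slim_rod_centre in the frame of jig above -0.075 m and x of plug_centre in the frame of jig above 0.06 m), for 0.1 s.
At the end, for the whole second after the job is handed in: The plug lies at rest inside the catch tray, its centre under 42 mm above the desk; the tray stands level on the desk; the slim rod lies at rest in the groove, in line with the bore (6 mm, 0.06 rad), drawn out of the housing (its centre at least 95 mm before the inlet face) (x of plug_centre in the frame of tray_centre between -0.052 and 0.052 m and y of plug_centre in the frame of tray_centre between -0.052 and 0.052 m and height (world z) of plug_centre below 0.042 m and height (world z) of tray_centre below 0.022 m and angle between tray_centre's own z axis and vertical below 0.08 rad and x of slim_rod_centre in the frame of jig below -0.145 m and z of slim_rod_centre in the frame of jig between 0.079 and 0.091 m and y of slim_rod_centre in the frame of jig between -0.006 and 0.006 m and angle between the x axis of slim_rod_centre and the x axis of jig, either way round below 0.06 rad and linear speed of each of plug, slim_rod, tray below 0.03 m/s); the robot touches nothing.
It fails at once if the thick rod is moved by more than 20 mm (distance of thick_rod_centre from where it was at the start of the episode above 0.02 m).
It fails at once if the oil bottle is moved by more than 20 mm (distance of oil_bottle from where it was at the start of the episode above 0.02 m).
It fails at once if the mug is moved by more than 20 mm (distance of mug from where it was at the start of the episode above 0.02 m).
It fails at once if the micrometer is moved by more than 20 mm (distance of micrometer from where it was at the start of the episode above 0.02 m).
It also fails if it takes over 72 s, if anything falls off the work surface, if the arm or the gripper's body presses on something with over 40 N, if the wrist force passes 120 N, or if a joint passes its speed limit or range.

## Robot

A 6-joint arm with a two-finger parallel gripper is mounted at the origin on a cart in front of the work surface, level with it; the furniture and walls round the work are solid. World frame = base frame: x ahead of the robot, y to its left, z up, the work surface at z = 0. Lengths are in m, angles in degrees, forces in N, time in s.
With the tool pointing down it reaches from about 0.35 to 0.925 m from the base axis. Payload 6.4 kg.
Tool frame: the origin (TCP) lies between the finger pads; the fingertips stand 8 mm ahead of it and the grasp point (between the pads) lies 11 mm behind it (tcp_to_tips is the distance from the TCP to the fingertips, in m); z points along the fingers, y is the direction in which the jaws open and shut (so a half turn about z gives the same grasp; the last joint's range is limited). The gripper opens to 85 mm and grips with 20 to 120 N. Pads are 22 mm wide; open, the fingers measure 114 mm over their backs; the gripper's body (76 mm by 85 mm) begins 54 mm behind the grasp point. The pads swing forward as they close: fully open they stand 13 mm farther back than shut.
Start: joints at [-9.975, 14.043, 89.255, -0, 76.702, -9.975], TCP at [0.65, 0, 0.239] pointing down, gripper open.
Joint ranges: [-179.41, 179.41], [-58.25, 129.5], [7.25, 145.43], [-54.29, 234.29], [11.92, 165.04], [-157.13, 157.13]. Speed limits (degrees/s): [147.25, 147.25, 180, 180, 180, 180].

## Interface

Orientations are given as [roll, pitch, yaw] about the fixed x, y, z axes, in that order (R = Rz(yaw) Ry(pitch) Rx(roll)).
In Python, from rig import state, get_image, get_calibration, job_done, tcp_to_tips gives the robot as it stands.
- The arm moves only by the tool step_arm, never from a script. Its argument "rows" is one flat list of numbers, 7 for each row, row after row: the shift along the tool's x, y, z in mm, then the turn, a rotation vector about the tool's x, y, z in rad, then the opening, from -1 (shut) to 1 (fully open). A call has exactly 10 rows; each row shifts and turns the commanded pose from where the row before left it, along the tool's axes as they then stand; what a row does not reach is not made up. A row lasts 1/10 s, in which the tool goes at most 50 mm and 8.59 degrees, less where a joint would pass 70% of its speed; a pose out of reach is approached as far as the arm can. A call with a gripper value outside its range is refused whole. The fingers move at their own pace and stop on an object; "newtons" is the grip in N (left out, the last holds). Time passes only in rows, so rows that do not move let the fingers close, or fill a call up. It gives the time, the measured TCP pose, the force and the opening at its end, in the units of the state.
- state(): the state, without advancing time (a new reading comes with each control period).
- get_image(name): name is "scene" or "side" or "wrist"; returns the picture (420x560x3 uint8, blue, green, red); there is no depth.
- get_calibration(name): a dict with "K" (3x3 intrinsics, pixels), "xyz" and "attitude" of the camera in the world; the wrist camera has in their place "T_tool_cam" (4x4, takes a point from camera to tool coordinates, whose origin is the TCP and whose axes are the flange's). Camera axes: x right, y down, z forward; pixel columns grow to the right and rows downward; lengths in m; the calibration is good to about 2 mm. The wrist camera is an equidistant fisheye: a pixel r from the principal point sees the ray r / f radians off the axis. A picture is of the moment at which its call begins: read the wrist's pose just before it. get_calibration takes no time and is no camera call.
- job_done(): hands the job in, once; it reports no verdict.
The state is a dict: "t": time; "q": joint angles; "qd": joint speeds; "tau": joint torques, N m; "tcp_pos": TCP position; "tcp_rot": TCP orientation; "contact_force": force on the tool from outside, world axes, zero at the start; "wrist_torque": the same for the moment, N m; "gripper_width": finger opening in m.
Only numpy, scipy, OpenCV 4.12 (cv2) and the standard library are available. Lean on these libraries where they do the work, as an engineer would, in place of code of your own. Each camera call takes 0.05 s, during which the arm holds its last target.

## Working session

There is one attempt and no reset: what is moved stays moved. The work goes in short steps, Python scripts to look and compute and a tool call to move; the robot and the scene stay as the last step left them, time stands still between calls to the robot, and variables do not carry over. Pictures are saved under pics/ and viewed, and the job is handed in when it is done.

Besides the shell and the picture viewer there is one more tool, called after "Call:" by a JSON object that holds its "op" and its "data", one argument or row to a line. step_arm: Moves the arm, as the interface text tells. Its arguments: {"type":"object","properties":{"rows":{"type":"array","items":{"type":"number"}},"newtons":{"type":"number"}},"required":["rows"]}

```bash
mkdir -p pics; ls; python3 - <<'E'
from rig import *
import cv2
s=state();print(s)
for n in ["scene","side","wrist"]:
    print(n,get_calibration(n))
    cv2.imwrite(f"pics/{n}0.png",get_image(n))
print(tcp_to_tips)
E
```

```text
pics
{'t': 0.0, 'q': array([-9.97484541e+00,  1.40858922e+01,  8.93270920e+01, -4.35111165e-04,
        7.67011644e+01, -9.97379128e+00]), 'qd': array([ 0.06650573,  0.00876284, -0.05146521, -0.06579458, -0.062092  ,
       -0.05509518]), 'tau': array([ 6.17919522e-04, -4.29512215e+01, -3.26122355e+01, -1.30276699e-04,
        5.42047856e-03, -1.36905024e-05]), 'tcp_pos': array([6.49442968e-01, 1.05999260e-04, 2.38140050e-01]), 'tcp_rot': array([-1.79887503e+02, -1.93534143e-02,  8.99990274e+01]), 'contact_force': array([ 0.52035992, -0.43139054, -0.55138006]), 'wrist_torque': array([-0.0228018 ,  0.01261136,  0.02966105]), 'gripper_width': 0.08550271244181111}
scene {'K': array([[404.10780188,   0.        , 284.63843963],
       [  0.        , 404.10780188, 210.73420155],
       [  0.        ,   0.        ,   1.        ]]), 'xyz': array([-0.07706265, -0.72438775,  0.60123161]), 'attitude': array([-122.77047027,    1.17893799,  -47.64484506])}
side {'K': array([[412.63198072,   0.        , 278.6605648 ],
       [  0.        , 412.63198072, 208.85295407],
       [  0.        ,   0.        ,   1.        ]]), 'xyz': array([ 0.52183749, -1.11859802,  0.75933052]), 'attitude': array([-124.80289573,    1.40476777,   -1.22301777])}
wrist {'K': array([[325.1922621 ,   0.        , 280.54073608],
       [  0.        , 325.1922621 , 209.04335914],
       [  0.        ,   0.        ,   1.        ]]), 'T_tool_cam': array([[-1.48513196e-04, -9.65915360e-01, -2.58858058e-01,
         6.52508236e-02],
       [ 9.99999934e-01, -5.75044024e-05, -3.59149726e-04,
         6.66596155e-05],
       [ 3.32022759e-04, -2.58858094e-01,  9.65915305e-01,
        -1.35334343e-01],
       [ 0.00000000e+00,  0.00000000e+00,  0.00000000e+00,
         1.00000000e+00]])}
0.008
```

View pics/scene0.png

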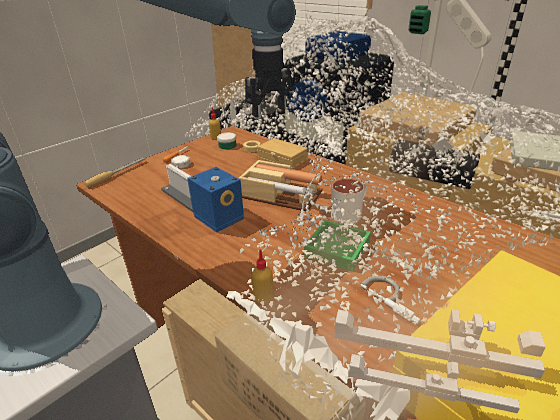

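View pics/side0.png

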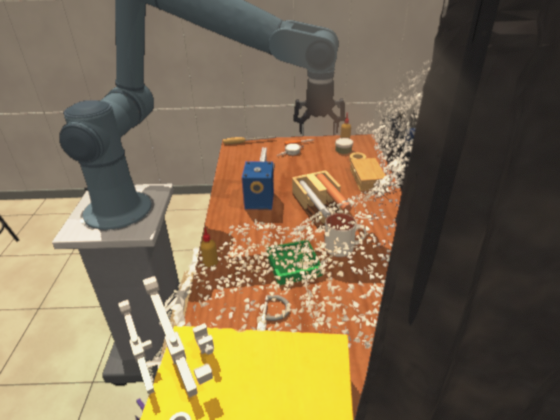

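View pics/wrist0.png

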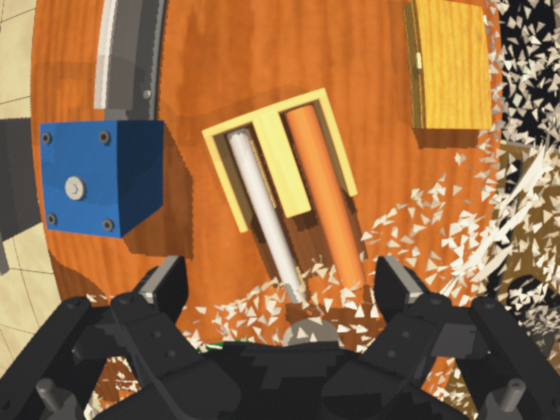

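The outlet faces -y (towards the side camera) and the groove is beyond the housing. The slim rod is in the rack slot nearer the housing, and the tray is to the right among debris. Next I'll write the ray helpers and make first estimates.

```bash
cat > h.py <<'E'
import numpy as np,cv2
from rig import *
from scipy.spatial.transform import Rotation as R
def cam(name,st=None):
    c=get_calibration(name)
    if name=="wrist":
        T=np.eye(4);T[:3,:3]=R.from_euler('xyz',st['tcp_rot'],degrees=True).as_matrix();T[:3,3]=st['tcp_pos']
        return c['K'],T@c['T_tool_cam'],True
    T=np.eye(4);T[:3,:3]=R.from_euler('xyz',c['attitude'],degrees=True).as_matrix();T[:3,3]=c['xyz']
    return c['K'],T,False
def ray(C,uv):
    K,T,f=C
    p=np.atleast_2d(np.array(uv,float));x=(p-[K[0,2],K[1,2]])/K[0,0]
    if f:
        th=np.linalg.norm(x,axis=1,keepdims=True)+1e-12
        d=np.hstack([x/th*np.sin(th),np.cos(th)])
    else: d=np.hstack([x,np.ones((len(x),1))])
    return T[:3,3],d@T[:3,:3].T
def onz(C,uv,z):
    o,d=ray(C,uv); z=np.array(z,float).reshape(-1,1) if np.ndim(z) else z
    return o+d*((z-o[2])/d[:,2:3])
def proj(C,P):
    K,T,f=C
    P=(np.atleast_2d(P)-T[:3,3])@T[:3,:3]
    if f:
        r=np.linalg.norm(P[:,:2],axis=1,keepdims=True);th=np.arctan2(r,P[:,2:3]);x=P[:,:2]/(r+1e-12)*th
    else:x=P[:,:2]/P[:,2:3]
    return x*K[0,0]+[K[0,2],K[1,2]]
E
python3 - <<'E'
from h import *
np.set_printoptions(precision=4,suppress=True)
im=cv2.imread('pics/scene0.png');a=im[130:330,160:420];cv2.imwrite('pics/scene0z.png',cv2.resize(a,None,fx=3,fy=3,interpolation=cv2.INTER_CUBIC))
st=state();W=cam("wrist",st);S=cam("scene")
print('housing top',onz(W,[(41,126),(163,123),(123,237),(40,225)],.12))
print('scene housing top',onz(S,[(189,178),(216,167),(243,180)],.12))
print('rod',onz(W,[(237,132),(297,297)],.055))
print('thick',onz(W,[(300,110),(355,290)],.06))
print('tray rim sc',onz(S,[(305,245),(325,222),(371,233),(357,263)],.032))
print('bottle',onz(S,[(262,298)],0),'mug',onz(S,[(347,185)],.093),'mic',onz(S,[(365,285),(418,318),(390,280)],0.01))
E
```

```text
housing top [[ 0.4232  0.0785  0.12  ]
 [ 0.5547  0.0691  0.12  ]
 [ 0.507  -0.0289  0.12  ]
 [ 0.405  -0.0195  0.12  ]]
scene housing top [[ 0.4243  0.0754  0.12  ]
 [ 0.509   0.071   0.12  ]
 [ 0.5061 -0.038   0.12  ]]
rod [[ 0.6067  0.0579  0.055 ]
 [ 0.6678 -0.1225  0.055 ]]
thick [[ 0.6678  0.0789  0.06  ]
 [ 0.7323 -0.1122  0.06  ]]
tray rim sc [[ 0.4916 -0.2533  0.032 ]
 [ 0.5957 -0.231   0.032 ]
 [ 0.6299 -0.3421  0.032 ]
 [ 0.5163 -0.3787  0.032 ]]
bottle [[ 0.3289 -0.2743  0.    ]] mug [[ 0.6934 -0.2241  0.093 ]] mic [[ 0.4909 -0.4176  0.01  ]
 [ 0.4803 -0.5423  0.01  ]
 [ 0.5384 -0.4489  0.01  ]]
```

View pics/scene0z.png

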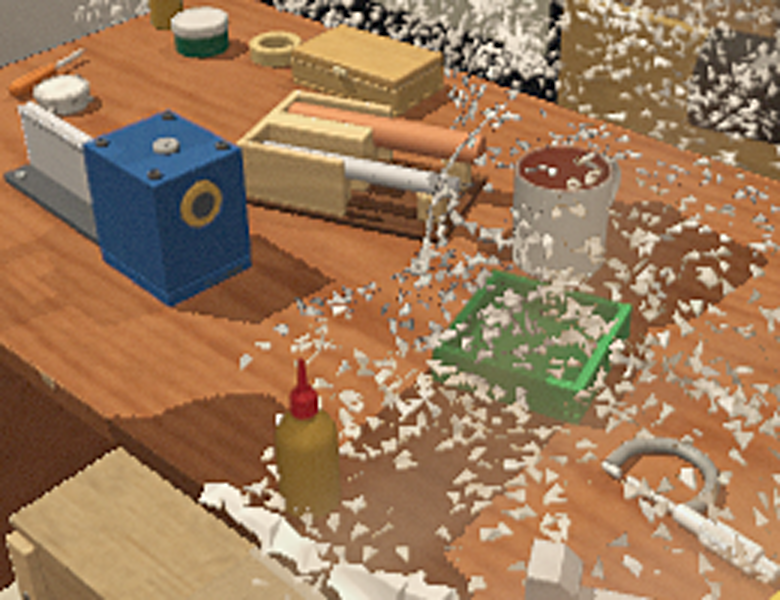

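Scene picture: blue housing at about (216,195), slim rod at about (290,190), tray at about (337,242), bottle at (262,275). I'll climb to a spot from which the wrist camera can see both housing and tray.

Call:
{"op": "step_arm", "data": {
  "rows": [-15,-16,-20,0,0,0,1,-15,-16,-20,0,0,0,1,-15,-16,-20,0,0,0,1,-15,-16,-20,0,0,0,1,-15,-16,-20,0,0,0,1,-15,-16,-20,0,0,0,1,-15,-16,-20,0,0,0,1,-15,-18,-20,0,0,0,1,0,0,0,0,0,0,1,0,0,0,0,0,0,1]
}}

```text
t: 1.15
tcp_pos: [0.52, -0.12, 0.3991]
tcp_rot: [180.0, -0.0, 90.0]
contact_force: [0.4, 0.3, -0.1]
gripper_width: 0.0852
```

```bash
python3 - <<'E'
from h import *
import pickle
s=state();pickle.dump(s,open('s1.pkl','wb'));im=get_image("wrist");cv2.imwrite('pics/w1.png',im)
cv2.imwrite('pics/w1z.png',cv2.resize(im,(800,600),interpolation=cv2.INTER_CUBIC))
print(s['tcp_pos'],s['tcp_rot'],s['t'])
E
```

```text
[ 0.52000085 -0.12002312  0.39913507] [ 1.79973180e+02 -8.03001532e-03  8.99591219e+01] 1.15
```

View pics/w1z.png

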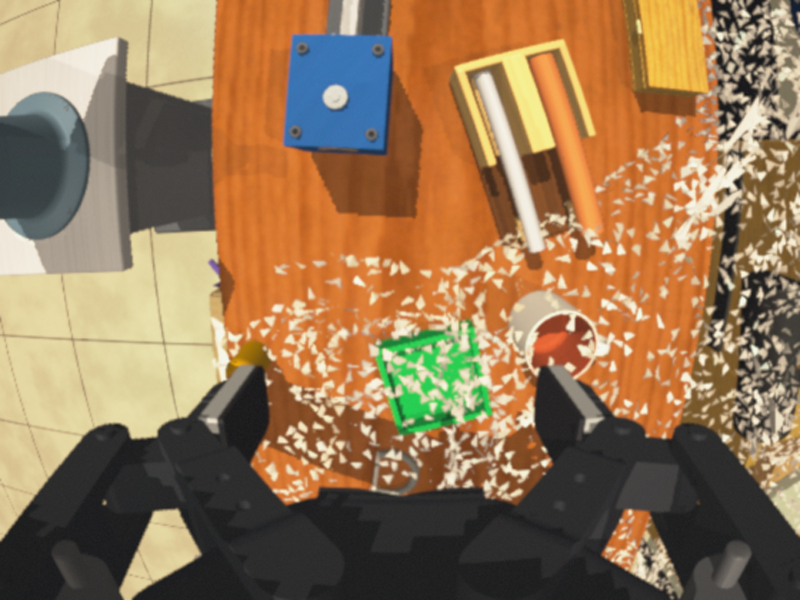

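The picture shows the housing top at zoomed (340,92), the slim rod from (483,75) to (535,250), the copper rod to its right, the tray at (435,378), the mug at (555,340), the micrometer just below the tray and the bottle at (245,360). I'll measure from masks.

```bash
cat > m1.py <<'E'
from h import *
import pickle
np.set_printoptions(precision=4,suppress=True)
s=pickle.load(open('s1.pkl','rb'));W=cam('wrist',s)
im=cv2.imread('pics/w1.png');hsv=cv2.cvtColor(im,cv2.COLOR_BGR2HSV)
def big(m):
    c,_=cv2.findContours(m,cv2.RETR_EXTERNAL,cv2.CHAIN_APPROX_NONE);return max(c,key=cv2.contourArea).reshape(-1,2)
def rect(c,z,name,hull=False):
    p=onz(W,c,z)[:,:2]
    r=cv2.minAreaRect((p*1000).astype(np.float32));print(name,'centre',np.array(r[0]),'size',r[1],'ang',r[2]);return r
out=im.copy()
m=cv2.inRange(hsv,(100,120,130),(125,255,255));m=cv2.morphologyEx(m,cv2.MORPH_OPEN,np.ones((3,3)));c=big(m);rect(c,.12,'housing');cv2.drawContours(out,[c.reshape(-1,1,2)],-1,(0,255,255),1)
m=cv2.inRange(hsv,(45,120,60),(80,255,255));c=np.argwhere(m)[:,::-1]
c=c[(c[:,1]>180)];rect(c,.032,'tray');
h=cv2.convexHull(c.astype(np.int32));cv2.drawContours(out,[h],-1,(0,255,255),1)
a=cv2.approxPolyDP(h,4,True).reshape(-1,2);print(a,onz(W,a,.032))
cv2.imwrite('pics/o1.png',cv2.resize(out[0:320,150:430],(700,800)[:2] if 0 else None,fx=1.8,fy=1.8,interpolation=cv2.INTER_NEAREST))
# rods
def line(mask,z,name,cap):
    c=big(mask);r=rect(c,z,name);return r
roi=np.zeros(im.shape[:2],np.uint8);roi[40:185,310:385]=255
m=cv2.inRange(hsv,(0,0,120),(179,60,255))&roi;m=cv2.morphologyEx(m,cv2.MORPH_OPEN,np.ones((5,5)));line(m,.05,'slim',0)
roi[:]=0;roi[30:170,360:430]=255
m=cv2.inRange(hsv,(5,120,190),(14,225,255))&roi;m=cv2.morphologyEx(m,cv2.MORPH_OPEN,np.ones((7,7)));line(m,.055,'thick',0)
E
python3 m1.py
```

```text
housing centre [463.6136  25.8501] size (105.00971984863281, 89.05323791503906) ang 85.8852767944336
tray centre [ 559.1301 -290.1071] size (119.45635223388672, 129.3031768798828) ang 14.267417907714844
[[344 289]
 [279 302]
 [263 251]
 [266 242]
 [329 225]] [[ 0.6325 -0.3364  0.032 ]
 [ 0.5171 -0.3612  0.032 ]
 [ 0.4907 -0.2618  0.032 ]
 [ 0.4959 -0.2457  0.032 ]
 [ 0.5992 -0.2164  0.032 ]]
slim centre [635.5163 -35.6377] size (20.149974822998047, 200.7327117919922) ang 19.091812133789062
thick centre [726.4655  25.1983] size (50.99396514892578, 164.9971923828125) ang 0.057907767593860626
```

View pics/o1.png

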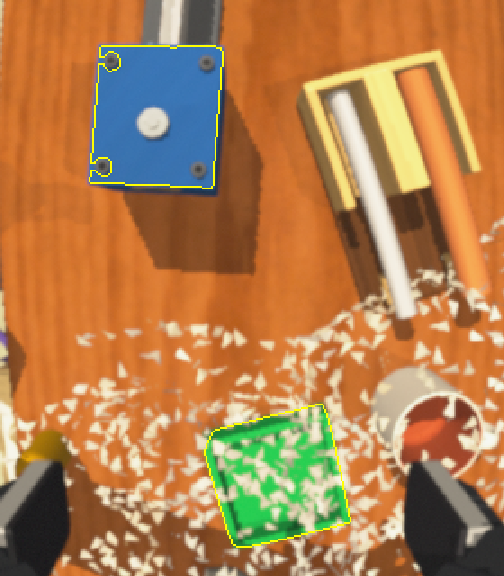

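Housing: 105 x 89 mm, which matches its given size. That puts the jig origin at about (464,28) mm with yaw -94.1°. The slim rod measures 20 x 201 mm, centred at about (636,-36), direction 109°. The tray is at about (560,-291), yaw about 13.5°. I'll pinch its left wall, away from the mug.

Call:
{"op": "step_arm", "data": {
  "rows": [0,0,0,0,0,-0.118,0.4,0,0,0,0,0,-0.118,0.4,-24.5,-7.2,37,0,0,0,0.4,-24.5,-7.2,37,0,0,0,0.4,-24.5,-7.2,37,0,0,0,0.4,-24.5,-7.2,37,0,0,0,0.4,-24.5,-7.2,37,0,0,0,0.4,-24.5,-7.2,37,0,0,0,0.4,-24.5,-7.2,37,0,0,0,0.4,-24.5,-7.2,37,0,0,0,0.4],
  "newtons": 60
}}

```text
t: 2.2
tcp_pos: [0.5095, -0.3234, 0.0999]
tcp_rot: [-179.9, -0.1, 103.6]
contact_force: [0.5, -0.2, -0.7]
gripper_width: 0.06
```

```bash
python3 - <<'E'
from h import *
import pickle
s=state();pickle.dump(s,open('s2.pkl','wb'));im=get_image("wrist");cv2.imwrite('pics/w2.png',im)
s=state();C=cam('wrist',s)
def P(a,b): # tray local
    t=np.radians(13.5);return [.560+a*np.cos(t)-b*np.sin(t),-.291+a*np.sin(t)+b*np.cos(t),.032]
q=proj(C,[P(-.06,-.06),P(-.06,.06),P(.06,.06),P(.06,-.06)])
for i in range(4): cv2.line(im,tuple(int(v) for v in q[i]),tuple(int(v) for v in q[(i+1)%4]),(255,0,255),1)
cv2.imwrite('pics/w2z.png',cv2.resize(im,(800,600),interpolation=cv2.INTER_CUBIC))
cv2.imwrite('pics/sc2.png',get_image("scene"))
print(s['tcp_pos'],s['tcp_rot'],s['t'],s['gripper_width'])
E
```

```text
[ 0.50581102 -0.32405677  0.09269268] [-179.54491361   -0.56579068  103.43175768] 2.25 0.05967393224430034
```

View pics/w2z.png

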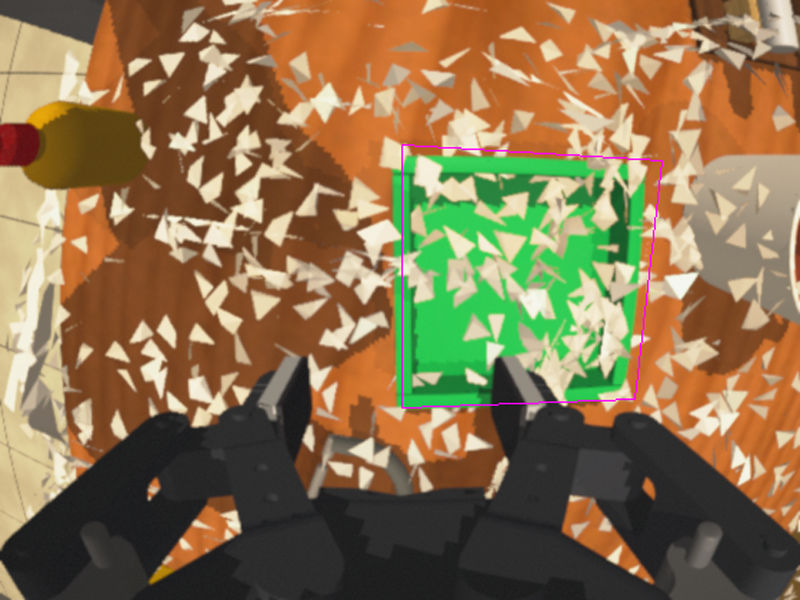

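View pics/sc2.png

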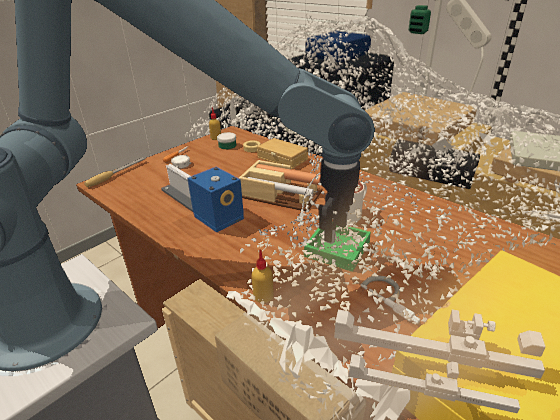

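The tray's left wall (zoomed column 400) lies midway between the fingers (300 and 500). Going down to close.

Call:
{"op": "step_arm", "data": {
  "rows": [0,0,17,0,0,0,0.4,0,0,17,0,0,0,0.4,0,0,17,0,0,0,0.4,0,0,17,0,0,0,0.4,0,0,17,0,0,0,0.4,0,0,0,0,0,0,0.2,0,0,0,0,0,0,-1,0,0,0,0,0,0,-1,0,0,0,0,0,0,-1,0,0,0,0,0,0,-1]
}}

```text
t: 3.3
tcp_pos: [0.5106, -0.3247, 0.0195]
tcp_rot: [179.9, 0.1, 103.5]
contact_force: [-0.7, -0.6, 2.7]
gripper_width: 0.0068
```

```bash
python3 - <<'E'
from h import *
im=get_image("wrist")
cv2.imwrite('pics/w3z.png',cv2.resize(im,(800,600),interpolation=cv2.INTER_CUBIC))
s=state();print(s['tcp_pos'],s['tcp_rot'],s['t'],s['gripper_width'],s['contact_force'])
E
```

```text
[ 0.51059152 -0.32473191  0.01958599] [1.79923902e+02 1.10370155e-01 1.03513393e+02] 3.35 0.007053243853823397 [ 0.38998894 -0.06895677  4.01267319]
```

View pics/w3z.png

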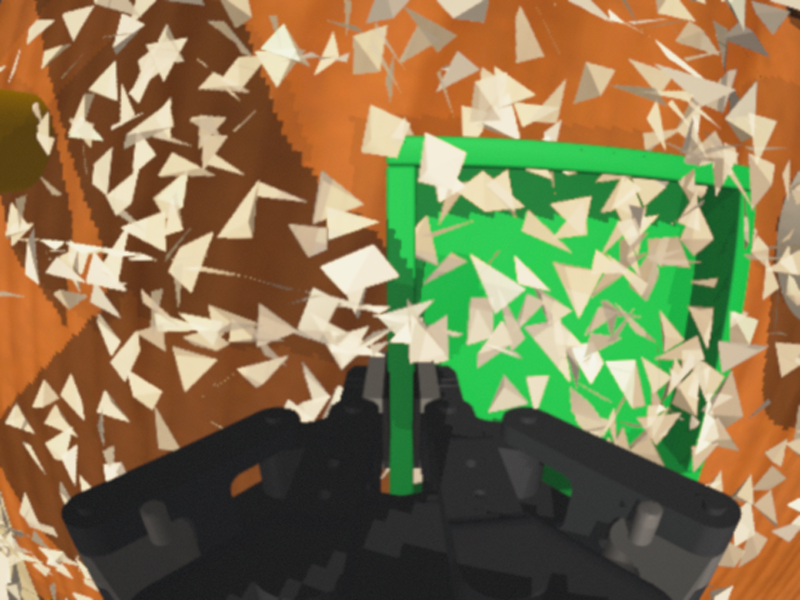

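The wall is pinched (7 mm read for an 8 mm wall). Now I'll lift and carry.

Call:
{"op": "step_arm", "data": {
  "rows": [0,0,-12,0,0,0,-1,0,0,-12,0,0,0,-1,20.3,-7.5,0,0,0,0,-1,20.3,-7.5,0,0,0,0,-1,20.3,-7.5,0,0,0,0,-1,20.3,-7.5,0,0,0,0,-1,20.3,-7.5,0,0,0,0,-1,0,0,0,0,0,0.1023,-1,0,0,0,0,0,0.1023,-1,0,0,0,0,0,0.1023,-1]
}}

```text
t: 4.35
tcp_pos: [0.4496, -0.2339, 0.0431]
tcp_rot: [180.0, 0.0, 85.7]
contact_force: [0.0, 0.0, -3.0]
gripper_width: 0.0066
```

Call:
{"op": "step_arm", "data": {
  "rows": [16,-8,0,0,0,0,-1,16,-8,0,0,0,0,-1,16,-8,0,0,0,0,-1,16,-8,0,0,0,0,-1,16,-8,0,0,0,0,-1,12,-7,0,0,0,0,-1,8,-7,0,0,0,0,-1,0,-7.7,0,0,0,0,-1,0,0,0,0,0,0,-1,0,0,0,0,0,0,-1]
}}

```text
t: 5.35
tcp_pos: [0.3954, -0.1306, 0.0426]
tcp_rot: [180.0, 0.0, 85.9]
contact_force: [0.7, -0.3, -3.3]
gripper_width: 0.0066
```

```bash
python3 - <<'E'
from h import *
s=state();im=get_image("wrist");C=cam('wrist',s)
t=np.radians(-94.1)
J=lambda x,y,z:[.4638+x*np.cos(t)-y*np.sin(t),.0283+x*np.sin(t)+y*np.cos(t),z]
for pts in ([J(.055,-.045,.12),J(.055,.045,.12),J(-.05,.045,.12),J(-.05,-.045,.12)],[J(.055,-.045,0),J(.055,.045,0)],[J(.1,0,.032),J(.055,0,.032)]):
  cv2.polylines(im,[proj(C,pts).astype(int)],True,(255,0,255),1)
cv2.imwrite('pics/w4z.png',cv2.resize(im,(800,600),interpolation=cv2.INTER_CUBIC))
side=get_image("side");cv2.imwrite('pics/sd4.png',cv2.resize(side[100:320,150:430],None,fx=2.7,fy=2.7,interpolation=cv2.INTER_CUBIC))
print(s['tcp_pos'],s['tcp_rot'],s['t'],s['gripper_width'],s['contact_force'])
E
```

```text
[ 0.39542774 -0.13064531  0.0426006 ] [1.79951225e+02 3.33693541e-02 8.58934204e+01] 5.35 0.00658994761467094 [ 0.7348373  -0.32686674 -3.32569347]
```

View pics/w4z.png

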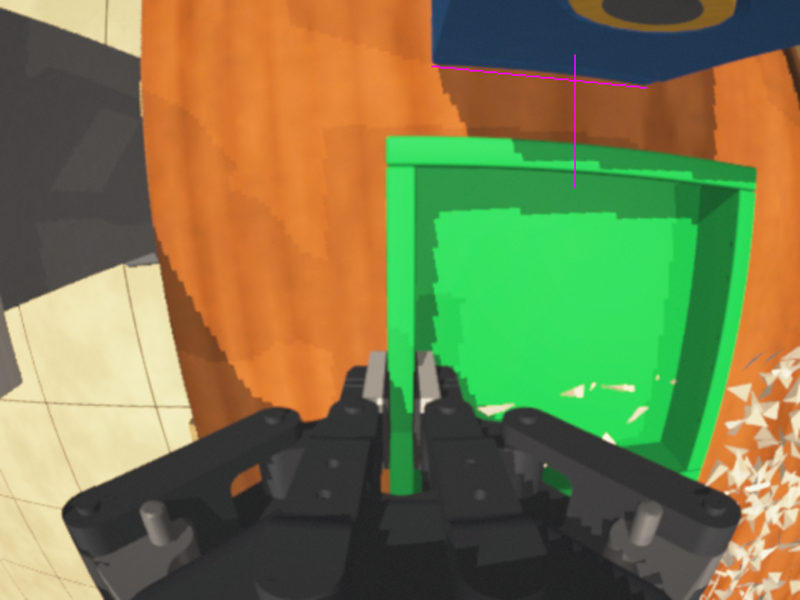

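View pics/sd4.png

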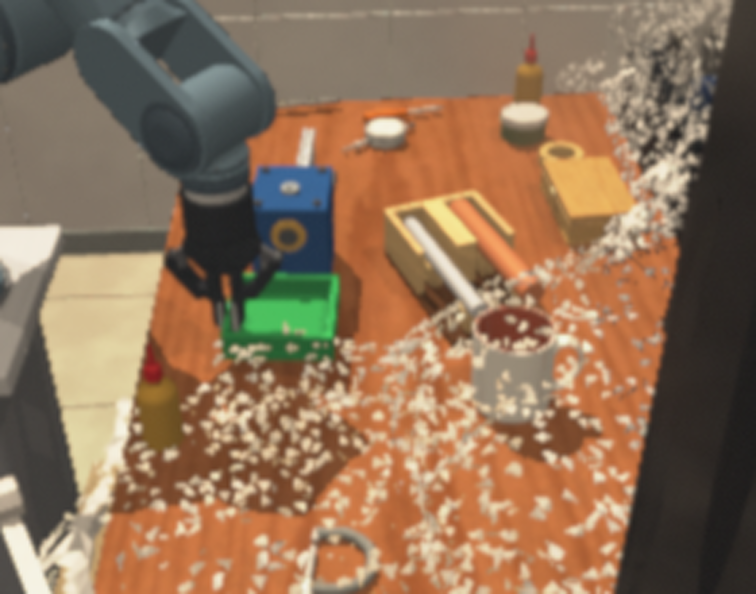

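```bash
cat >> h.py <<'E'
JT=np.radians(-94.1);JO=np.array([.4638,.0283])
def tojig(p):
    p=np.atleast_2d(p);d=p[:,:2]-JO;c,s=np.cos(JT),np.sin(JT)
    return np.c_[d@[c,s],d@[-s,c],p[:,2:]]
def fromjig(x,y,z):
    c,s=np.cos(JT),np.sin(JT);return np.array([JO[0]+x*c-y*s,JO[1]+x*s+y*c,z])
E
python3 - <<'E'
from h import *
np.set_printoptions(precision=4,suppress=True)
s=state();C=cam('wrist',s)
q=np.array([(386,137),(755,168),(413,166),(740,189)])*.7
P=onz(C,q,.056);print(P,tojig(P));print(tojig([.3954,-.1306,.04]))
print(tojig(onz(C,np.array([(574,200)])*.7,.056)))
E
```

```text
[[ 0.3973 -0.0548  0.056 ]
 [ 0.5148 -0.063   0.056 ]
 [ 0.4037 -0.0629  0.056 ]
 [ 0.5077 -0.0701  0.056 ]] [[ 0.0877 -0.0604  0.056 ]
 [ 0.0874  0.0574  0.056 ]
 [ 0.0953 -0.0534  0.056 ]
 [ 0.095   0.0508  0.056 ]]
[[ 0.1634 -0.0569  0.04  ]]
[[ 0.103  -0.0093  0.056 ]]
```

Call:
{"op": "step_arm", "data": {
  "rows": [9,0,0,0,0,0,-1,9,0,0,0,0,0,-1,8,0,0,0,0,0,-1,0,0,8,0,0,0,-1,0,0,8,0,0,0,-1,0,0,7,0,0,0,-1,0,0,0,0,0,0,-1,0,0,0,0,0,0,-0.5,0,0,0,0,0,0,0.2,0,0,0,0,0,0,0.2]
}}

```text
t: 6.45
tcp_pos: [0.3972, -0.1043, 0.0193]
tcp_rot: [180.0, 0.0, 85.9]
contact_force: [-0.0, -0.3, -0.9]
gripper_width: 0.0496
```

```bash
python3 - <<'E'
from h import *
s=state();im=get_image("wrist");cv2.imwrite('pics/w5.png',im)
cv2.imwrite('pics/w5z.png',cv2.resize(im,(800,600),interpolation=cv2.INTER_CUBIC))
print(s['tcp_pos'],s['tcp_rot'],s['t'],s['gripper_width'],s['contact_force'])
E
```

```text
[ 0.39721833 -0.10431063  0.01929669] [1.79974348e+02 1.18219652e-02 8.59180830e+01] 6.45 0.04958359480900393 [-0.01948609 -0.34447624 -0.85109525]
```

View pics/w5z.png

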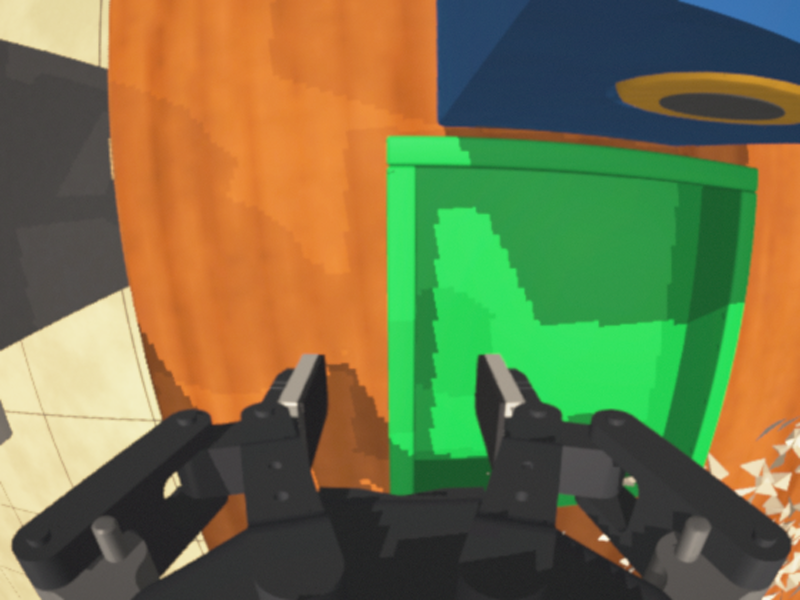

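```bash
python3 - <<'E'
from h import *
np.set_printoptions(precision=4,suppress=True)
C=cam('wrist',state())
print(tojig(onz(C,np.array([(386,137),(757,168),(413,166),(742,189)])*.7,.032)))
print(tojig(onz(C,np.array([(438,125),(672,144)])*.7,0)))
# rod grasp plan
d=np.array([np.cos(np.radians(109.09)),np.sin(np.radians(109.09))])
E
```

```text
[[ 0.0611 -0.0608  0.032 ]
 [ 0.0607  0.0585  0.032 ]
 [ 0.0688 -0.0538  0.032 ]
 [ 0.0683  0.0519  0.032 ]]
[[ 0.0542 -0.0448  0.    ]
 [ 0.0541  0.0431  0.    ]]
```

The tray stands centred at jig x ≈ 121 mm, y ≈ -1 mm, with about a 6 mm gap to the face. Next: up, and over to the rod's free half.

Call:
{"op": "step_arm", "data": {
  "rows": [0,0,-30,0,0,0,0.2,0,0,-40,0,0,0,0.2,0,0,-40,0,0,0,0.2,0,0,-40,0,0,0,0.0,8.2,41.6,0,0,0,0,0.0,8.2,41.6,0,0,0,0,0.0,8.2,41.6,0,0,0,0,0.0,8.2,41.6,0,0,0,0,0.0,8.2,41.6,0,0,0,0,0.0,8.2,41.6,0,0,0,0,0.0]
}}

```text
t: 7.5
tcp_pos: [0.6511, -0.0723, 0.1688]
tcp_rot: [-180.0, -0.0, 85.9]
contact_force: [0.5, -0.9, -0.3]
gripper_width: 0.0425
```

Call:
{"op": "step_arm", "data": {
  "rows": [0,0,0,0,0,-0.09,0.0,0,0,0,0,0,-0.135,0.0,0,0,0,0,0,-0.135,0.0,0,0,0,0,0,-0.045,0.0,0,0,0,0,0,0,0.0,0,0,0,0,0,0,0.0,0,0,0,0,0,0,0,0,0,0,0,0,0,0,0,0,0,0,0,0,0,0,0,0,0,0,0,0]
}}

```text
t: 8.5
tcp_pos: [0.6495, -0.0727, 0.1693]
tcp_rot: [180.0, 0.0, 109.1]
contact_force: [-0.3, 0.3, 0.5]
gripper_width: 0.0423
```

```bash
python3 - <<'E'
from h import *
import pickle
s=state();pickle.dump(s,open('s6.pkl','wb'));im=get_image("wrist");cv2.imwrite('pics/w6.png',im)
cv2.imwrite('pics/w6z.png',cv2.resize(im,(800,600),interpolation=cv2.INTER_CUBIC))
print(s['tcp_pos'],s['tcp_rot'],s['t'],s['gripper_width'],s['contact_force'])
E
```

```text
[ 0.64949221 -0.07267184  0.16934368] [1.79995137e+02 2.66352935e-03 1.09133415e+02] 8.5 0.04232093714022021 [-0.27347192  0.30173376  0.51895514]
```

View pics/w6z.png

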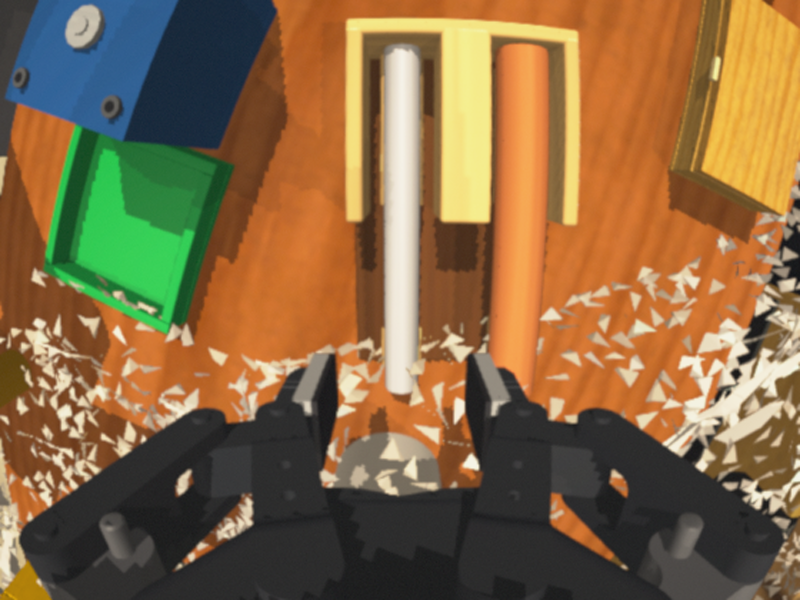

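```bash
python3 - <<'E'
from h import *
np.set_printoptions(precision=4,suppress=True)
s=state();C=cam('wrist',s)
P=onz(C,np.array([(402,45),(399,393),(384,200),(421,200),(387,360),(414,360)])*.7,[.053,.037,.045,.045,.045,.045])
T=R.from_euler('xyz',s['tcp_rot'],degrees=True).as_matrix()
print(P,(P-s['tcp_pos'])@T*1000)
E
```

```text
[[ 0.6046  0.0586  0.053 ]
 [ 0.6709 -0.1382  0.037 ]
 [ 0.6234 -0.0262  0.045 ]
 [ 0.6429 -0.0195  0.045 ]
 [ 0.6555 -0.1157  0.045 ]
 [ 0.6709 -0.1104  0.045 ]] [[138.743    0.6178 116.2833]
 [-68.982   -1.211  132.2847]
 [ 52.4199  -9.3745 124.284 ]
 [ 52.428   11.1836 124.2837]
 [-42.6581  -8.3835 124.2847]
 [-42.6575   7.9136 124.2844]]
```

Rod centred between the jaws (lateral within 1 mm), grasp about 35 mm from its centre. Descending and gripping.

Call:
{"op": "step_arm", "data": {
  "rows": [0,0,25,0,0,0,0.0,0,0,30,0,0,0,0.0,0,0,30,0,0,0,0.0,0,0,30,0,0,0,0.0,0,0,20,0,0,0,0.0,0,0,0,0,0,0,0.0,0,0,0,0,0,0,-1,0,0,0,0,0,0,-1,0,0,0,0,0,0,-1,0,0,0,0,0,0,-1],
  "newtons": 60
}}

```text
t: 9.55
tcp_pos: [0.6502, -0.0731, 0.0362]
tcp_rot: [179.9, 0.1, 109.2]
contact_force: [-4.7, -1.4, 6.6]
gripper_width: 0.0179
```

Call:
{"op": "step_arm", "data": {
  "rows": [0,0,0,0,0,0,-1,0,0,-10,0,0,0,-1,0,0,-20,0,0,0,-1,0,0,-25,0,0,0,-1,0,0,-25,0,0,0,-1,0,0,-25,0,0,0,-1,0,0,-20,0,0,0,-1,0,0,-15,0,0,0,-1,0,0,0,0,0,0,-1,0,0,0,0,0,0,-1]
}}

```text
t: 10.55
tcp_pos: [0.6492, -0.0725, 0.1738]
tcp_rot: [-180.0, -0.0, 109.1]
contact_force: [-0.3, 0.0, -2.5]
gripper_width: 0.0182
```

```bash
python3 - <<'E'
from h import *
import pickle
s=state();pickle.dump(s,open('s7.pkl','wb'));im=get_image("wrist");cv2.imwrite('pics/w7.png',im)
cv2.imwrite('pics/w7z.png',cv2.resize(im,(800,600),interpolation=cv2.INTER_CUBIC))
sc=get_image("scene");cv2.imwrite('pics/sc7.png',cv2.resize(sc[100:300,130:400],None,fx=2.9,fy=2.9,interpolation=cv2.INTER_CUBIC))
print(s['tcp_pos'],s['tcp_rot'],s['t'],s['gripper_width'],s['contact_force'])
E
```

```text
[ 0.64924266 -0.07250228  0.17381758] [-1.79988151e+02 -1.53875555e-02  1.09146411e+02] 10.55 0.018183824076663465 [-0.26274216  0.01743625 -2.48484687]
```

View pics/w7z.png

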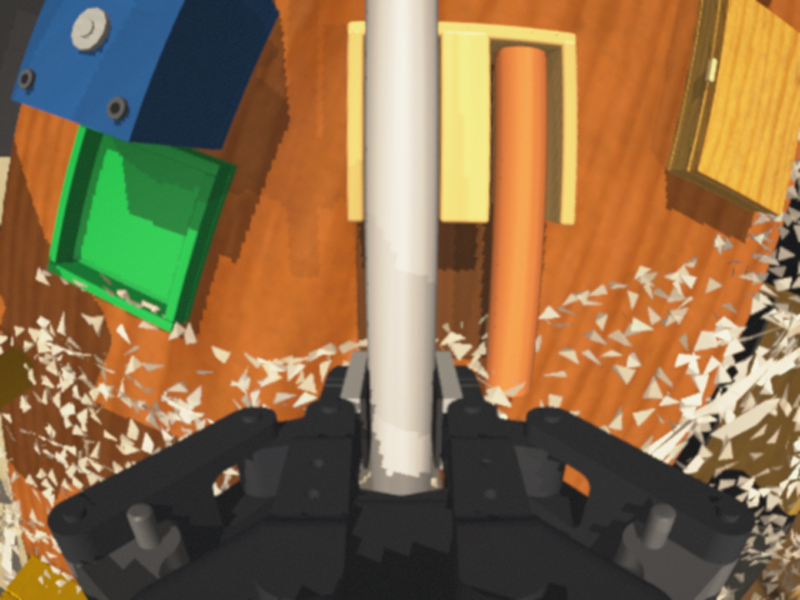

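View pics/sc7.png

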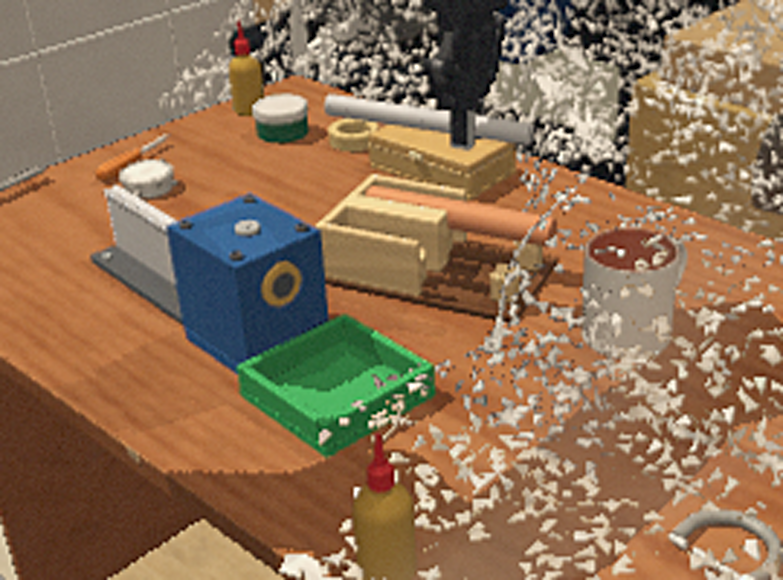

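The rod is held level, clear of the rack, and the thick rod is unmoved. Turning and carrying it over the groove at height.

Call:
{"op": "step_arm", "data": {
  "rows": [0,0,0,0,0,0.09,-1,0,0,0,0,0,0.135,-1,0,0,0,0,0,0.135,-1,0,0,0,0,0,0.045,-1,15,-13,0,0,0,0,-1,25,-23,0,0,0,0,-1,28,-26,0,0,0,0,-1,28,-26,0,0,0,0,-1,28,-26,0,0,0,0,-1,28,-26,0,0,0,0,-1]
}}

```text
t: 11.65
tcp_pos: [0.5187, 0.0899, 0.1728]
tcp_rot: [-179.9, -0.0, 85.9]
contact_force: [0.8, 0.9, -2.1]
gripper_width: 0.0182
```

Call:
{"op": "step_arm", "data": {
  "rows": [28,-26,0,0,0,0,-1,20,-17,0,0,0,0,-1,11,-9,0,0,0,0,-1,0,0,0,0,0,0,-1,0,0,0,0,0,0,-1,0,0,0,0,0,0,-1,0,0,0,0,0,0,-1,0,0,0,0,0,0,-1,0,0,0,0,0,0,-1,0,0,0,0,0,0,-1]
}}

```text
t: 12.65
tcp_pos: [0.473, 0.1512, 0.1743]
tcp_rot: [-180.0, -0.0, 85.9]
contact_force: [0.3, -0.7, -2.1]
gripper_width: 0.0183
```

```bash
python3 - <<'E'
from h import *
import pickle
s=state();pickle.dump(s,open('s8.pkl','wb'));im=get_image("wrist");cv2.imwrite('pics/w8.png',im)
sc=get_image("scene");sd=get_image("side");cv2.imwrite('pics/sc8.png',sc)
o=im.copy();C=cam('wrist',s)
for pts in ([fromjig(x,y,.12) for x,y in ((.055,-.045),(.055,.045),(-.05,.045),(-.05,-.045))],[fromjig(x,y,.01) for x,y in ((-.245,-.035),(-.245,.035),(-.05,.035),(-.05,-.035))]):
  cv2.polylines(o,[proj(C,pts).astype(int)],True,(255,0,255),1)
cv2.imwrite('pics/w8z.png',cv2.resize(o,(800,600),interpolation=cv2.INTER_CUBIC))
cv2.imwrite('pics/sc8z.png',cv2.resize(sc[80:250,100:300],None,fx=3.5,fy=3.5,interpolation=cv2.INTER_CUBIC))
print(s['tcp_pos'],tojig(s['tcp_pos']),s['tcp_rot'],s['t'],s['gripper_width'],s['contact_force'])
E
```

```text
[0.47303594 0.15121944 0.17428146] [[-0.12326521  0.00042388  0.17428146]] [-1.79999113e+02 -1.86452950e-04  8.59154744e+01] 12.65 0.018251897145165934 [ 0.27068933 -0.70717709 -2.09093126]
```

View pics/w8z.png

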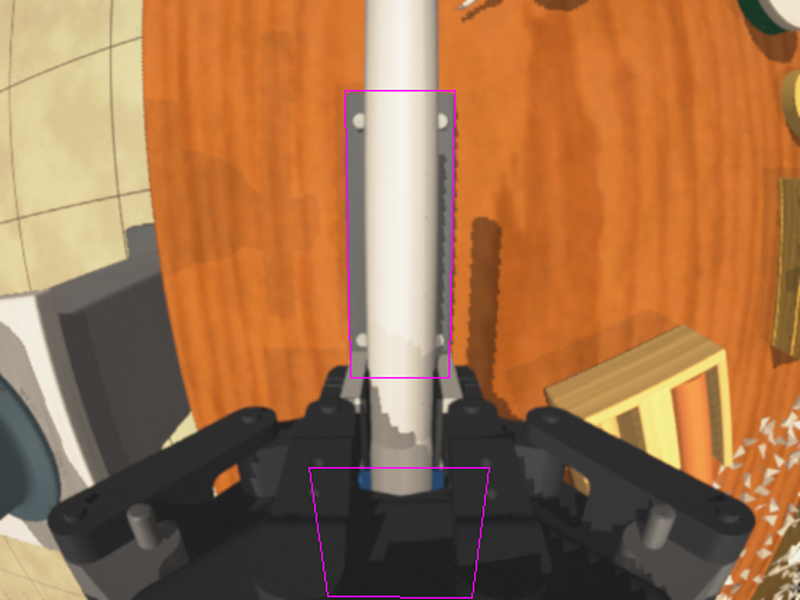

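View pics/sc8z.png

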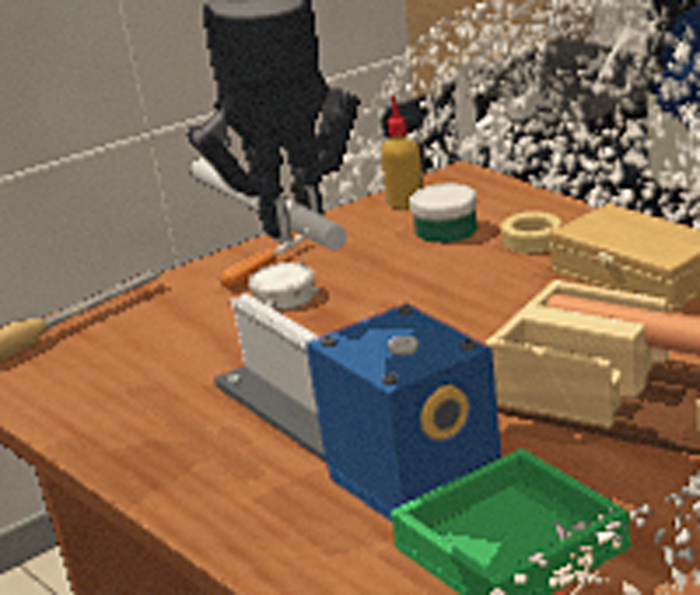

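```bash
python3 - <<'E'
from h import *
np.set_printoptions(precision=4,suppress=True)
S=cam('scene')
for uv in [(336,238),(203,171)]:
    print(tojig(onz(S,[np.array(uv)/3.5+[100,80]],.185)))
E
```

```text
[[-0.0584 -0.0018  0.185 ]]
[[-0.2501 -0.0034  0.185 ]]
```

The base plate overlay matches to about 1 px. The rod front end is at jig x ≈ -58 mm. I'll move back 6 mm and lower.

Call:
{"op": "step_arm", "data": {
  "rows": [3,0,15,0,0,0,-1,3,0,22,0,0,0,-1,0,0,22,0,0,0,-1,0,0,18,0,0,0,-1,0,0,10,0,0,0,-1,0,0,6,0,0,0,-1,0,0,4,0,0,0,-1,0,0,0,0,0,0,-1,0,0,0,0,0,0,-1,0,0,0,0,0,0,-1]
}}

```text
t: 13.8
tcp_pos: [0.4736, 0.1574, 0.0778]
tcp_rot: [180.0, -0.0, 85.9]
contact_force: [-0.6, -0.3, -2.8]
gripper_width: 0.0182
```

```bash
python3 - <<'E'
from h import *
s=state();im=get_image("wrist")
sc=get_image("scene")
cv2.imwrite('pics/w9z.png',cv2.resize(im,(800,600),interpolation=cv2.INTER_CUBIC))
cv2.imwrite('pics/sc9z.png',cv2.resize(sc[80:250,100:300],None,fx=3.5,fy=3.5,interpolation=cv2.INTER_CUBIC))
print(s['tcp_pos'],tojig(s['tcp_pos']),s['tcp_rot'],s['t'],s['gripper_width'],s['contact_force'],s['wrist_torque'])
E
```

```text
[0.47357959 0.15744033 0.0778001 ] [[-0.12950905  0.00052135  0.0778001 ]] [ 1.79960253e+02 -6.91833363e-03  8.59417135e+01] 13.8 0.018212243981941104 [-0.61120368 -0.31845348 -2.7678769 ] [-0.0803424   0.06172568 -0.01611866]
```

View pics/sc9z.png

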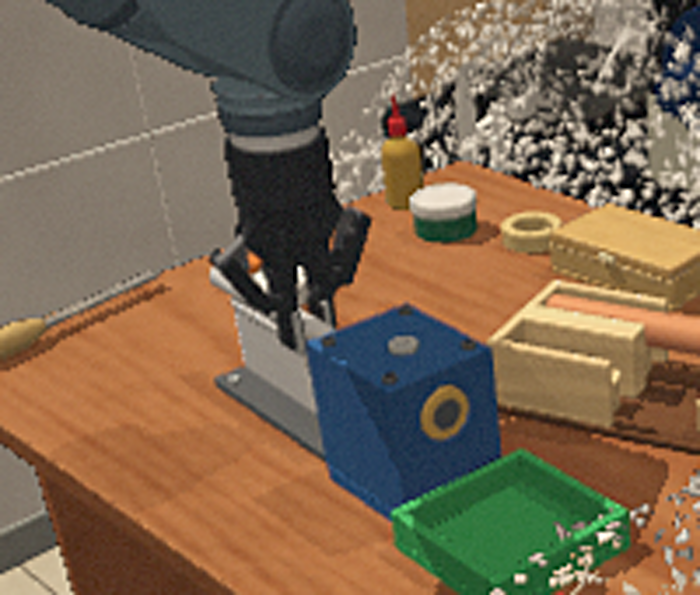

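Not yet in contact. Creeping lower.

Call:
{"op": "step_arm", "data": {
  "rows": [0,0,1,0,0,0,-1,0,0,0.5,0,0,0,-1,0,0,0.5,0,0,0,-1,0,0,0.5,0,0,0,-1,0,0,0.5,0,0,0,-1,0,0,0,0,0,0,-1,0,0,0,0,0,0,-1,0,0,0,0,0,0,-1,0,0,0,0,0,0,-1,0,0,0,0,0,0,-1]
}}

```text
t: 14.9
tcp_pos: [0.4737, 0.1574, 0.0765]
tcp_rot: [-180.0, 0.0, 86.0]
contact_force: [-10.0, -1.8, 17.1]
gripper_width: 0.0183
```

Contact with the groove (17 N up). Opening.

Call:
{"op": "step_arm", "data": {
  "rows": [0,0,0,0,0,0,-0.55,0,0,0,0,0,0,-0.4,0,0,0,0,0,0,-0.2,0,0,0,0,0,0,0,0,0,0,0,0,0,0,0,0,-10,0,0,0,0,0,0,-20,0,0,0,0,0,0,-25,0,0,0,0,0,0,-20,0,0,0,0,0,0,0,0,0,0,0]
}}

```text
t: 15.9
tcp_pos: [0.4757, 0.1576, 0.1531]
tcp_rot: [179.6, -0.1, 85.9]
contact_force: [0.2, 0.8, -0.3]
gripper_width: 0.0425
```

```bash
python3 - <<'E'
from h import *
import pickle
s=state();pickle.dump(s,open('s10.pkl','wb'));im=get_image("wrist");cv2.imwrite('pics/w10.png',im)
sc=get_image("scene");cv2.imwrite('pics/sc10.png',sc)
cv2.imwrite('pics/w10z.png',cv2.resize(im,(800,600),interpolation=cv2.INTER_CUBIC))
cv2.imwrite('pics/sc10z.png',cv2.resize(sc[80:250,100:300],None,fx=3.5,fy=3.5,interpolation=cv2.INTER_CUBIC))
print(s['tcp_pos'],tojig(s['tcp_pos']),s['tcp_rot'],s['t'],s['gripper_width'],s['contact_force'],s['wrist_torque'])
E
```

```text
[0.47573172 0.15764668 0.15306499] [[-0.12986875  0.00265323  0.15306499]] [ 1.79589170e+02 -6.76454279e-02  8.59432194e+01] 15.9 0.04250368891320814 [ 0.16208844  0.81988737 -0.32876244] [-0.04921936  0.00060836 -0.00338142]
```

View pics/w10z.png

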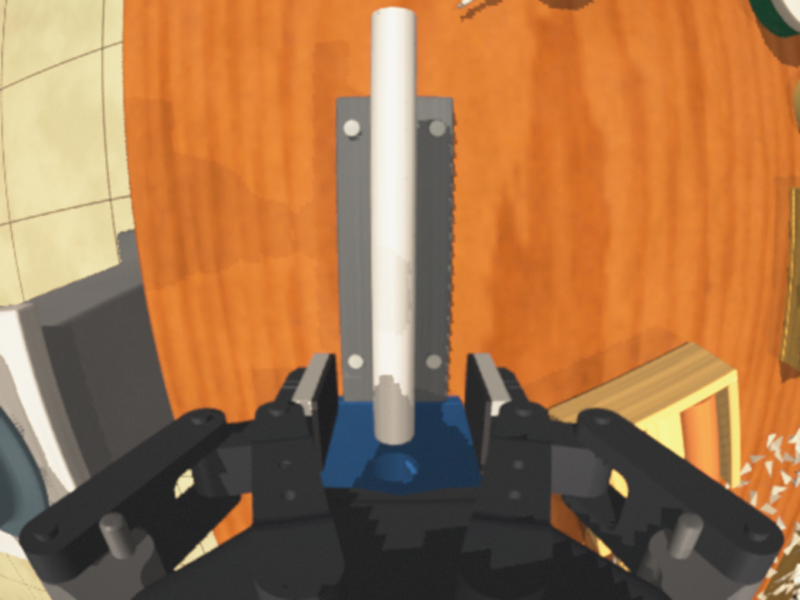

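View pics/sc10z.png

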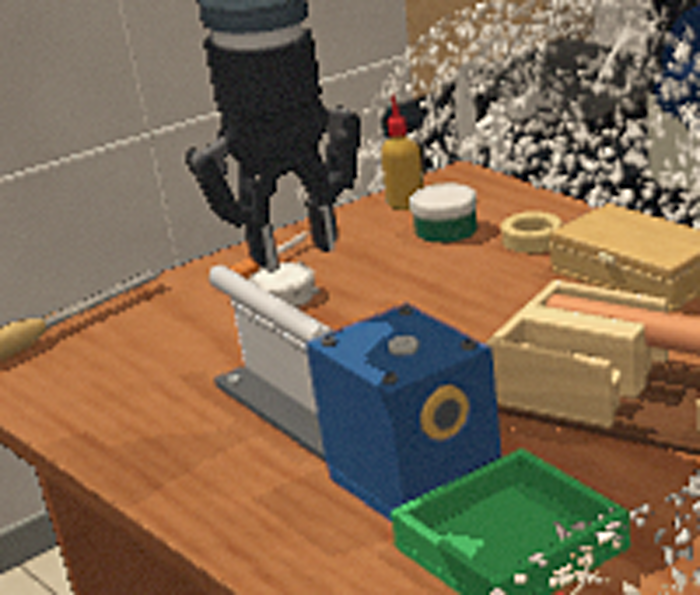

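```bash
python3 - <<'E'
from h import *
import pickle
np.set_printoptions(precision=4,suppress=True)
s=pickle.load(open('s10.pkl','rb'));C=cam('wrist',s)
print(tojig(onz(C,np.array([(395,10),(393,442),(371.5,100),(416,100),(373,300),(414.5,300)])*.7,[.09,.078,.085,.085,.085,.085])))
s=state();print(tojig(s['tcp_pos']),s['tcp_rot'])
E
```

```text
[[-0.2698  0.0006  0.09  ]
 [-0.0603 -0.0009  0.078 ]
 [-0.2293 -0.0095  0.085 ]
 [-0.2293  0.0096  0.085 ]
 [-0.1401 -0.0095  0.085 ]
 [-0.14    0.0094  0.085 ]]
[[-0.1295  0.0004  0.1496]] [179.9499  -0.0095  85.9387]
```

Rod lies at jig y = 0 ± 1 mm, straight, centre x ≈ -165 mm. Step 1 looks met. Moving to its rear end and regripping.

Call:
{"op": "step_arm", "data": {
  "rows": [15,0,0,0,0,0,0,25,0,0,0,0,0,0,30,0,0,0,0,0,0,25,-0.4,0,0,0,0,0,15,0,0,0,0,0,0,0,0,10,0,0,0,0,0,0,20,0,0,0,0,0,0,23,0,0,0,0,0,0,20,0,0,0,0,0,0,0,0,0,0,0]
}}

```text
t: 17.0
tcp_pos: [0.4777, 0.2651, 0.0721]
tcp_rot: [-179.6, 0.2, 85.9]
contact_force: [-0.8, 0.2, 0.0]
gripper_width: 0.043
```

Call:
{"op": "step_arm", "data": {
  "rows": [0,0,0,0,0,0,0,0,0,0,0,0,0,-0.3,0,0,0,0,0,0,-0.5,0,0,0,0,0,0,-1,0,0,0,0,0,0,-1,0,0,0,0,0,0,-1,0,0,0,0,0,0,-1,0,0,0,0,0,0,-1,0,0,0,0,0,0,-1,0,0,0,0,0,0,-1]
}}

```text
t: 18.0
tcp_pos: [0.4807, 0.2673, 0.0777]
tcp_rot: [-180.0, -0.0, 85.9]
contact_force: [-4.2, -0.4, 5.9]
gripper_width: 0.0182
```

```bash
python3 - <<'E'
from h import *
s=state();im=get_image("wrist");
sc=get_image("scene")
cv2.imwrite('pics/w11z.png',cv2.resize(im,(800,600),interpolation=cv2.INTER_CUBIC))
cv2.imwrite('pics/sc11z.png',cv2.resize(sc[80:250,100:300],None,fx=3.5,fy=3.5,interpolation=cv2.INTER_CUBIC))
print(s['tcp_pos'],tojig(s['tcp_pos']),s['tcp_rot'],s['t'],s['gripper_width'],s['contact_force'],s['wrist_torque'])
E
```

```text
[0.4807238  0.26729513 0.07767805] [[-2.39593501e-01 -2.07055044e-04  7.76780461e-02]] [-1.79990934e+02 -3.03349590e-04  8.59469932e+01] 18.0 0.018170200431848204 [-4.17116565 -0.44072422  5.9150537 ] [-0.20474155  0.67652343 -0.01711372]
```

View pics/w11z.png

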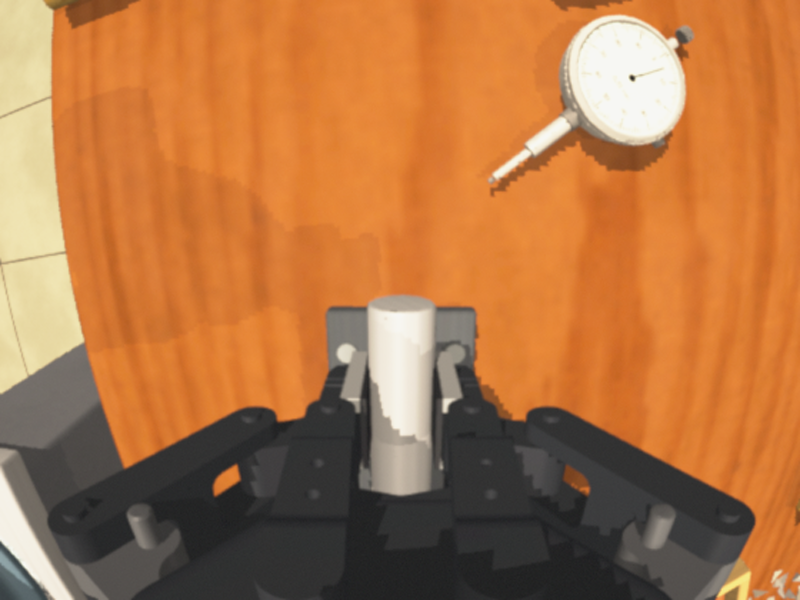

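View pics/sc11z.png

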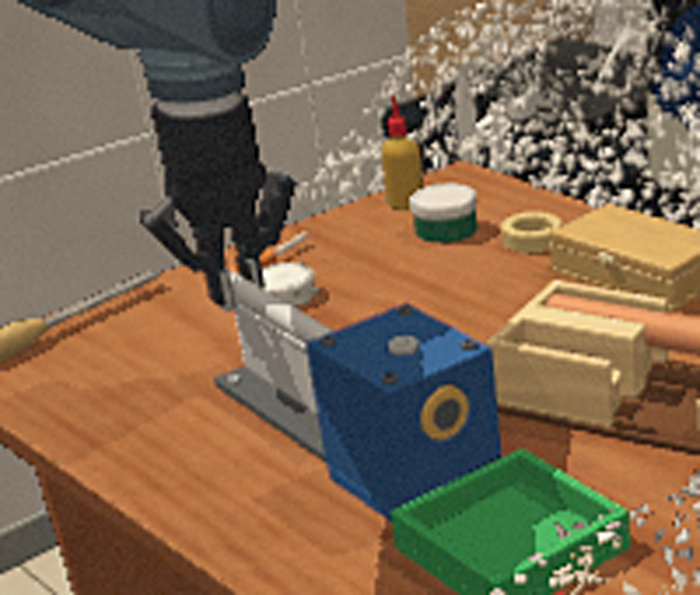

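Gripped 25 mm from the rear end. Pushing.

Call:
{"op": "step_arm", "data": {
  "rows": [-3,0,0,0,0,0,-1,-6,0,0,0,0,0,-1,-7,0,0,0,0,0,-1,-7,0,0,0,0,0,-1,-7,0,0,0,0,0,-1,-7,0,0,0,0,0,-1,-6,0,0,0,0,0,-1,-5,0,0,0,0,0,-1,-4,0,0,0,0,0,-1,0,0,0,0,0,0,-1],
  "newtons": 90
}}

```text
t: 19.1
tcp_pos: [0.4773, 0.2161, 0.078]
tcp_rot: [180.0, -0.1, 85.9]
contact_force: [-4.3, 2.6, 6.6]
gripper_width: 0.0173
```

Call:
{"op": "step_arm", "data": {
  "rows": [-3,0,0,0,0,0,-1,-4,0,0,0,0,0,-1,-4,0,0,0,0,0,-1,-4,0,0,0,0,0,-1,-4,0,0,0,0,0,-1,-4,0,0,0,0,0,-1,-4,0,0,0,0,0,-1,-4,0,0,0,0,0,-1,-3,0,0,0,0,0,-1,0,0,0,0,0,0,-1]
}}

```text
t: 20.1
tcp_pos: [0.475, 0.1828, 0.0781]
tcp_rot: [180.0, -0.2, 85.9]
contact_force: [-3.5, 6.9, 6.9]
gripper_width: 0.0172
```

```bash
python3 - <<'E'
from h import *
s=state()
sc=get_image("scene")
cv2.imwrite('pics/sc12z.png',cv2.resize(sc[80:250,100:300],None,fx=3.5,fy=3.5,interpolation=cv2.INTER_CUBIC))
print(s['tcp_pos'],tojig(s['tcp_pos']),s['tcp_rot'],s['t'],s['gripper_width'],s['contact_force'],s['wrist_torque'])
E
```

```text
[0.47497708 0.18281362 0.07806971] [[-1.54917321e-01  1.01148930e-04  7.80697064e-02]] [179.95324644  -0.19105805  85.89631416] 20.1 0.01715811093420427 [-3.53201482  6.94687474  6.91210752] [ 0.93519041  0.7443251  -0.05869067]
```

View pics/sc12z.png

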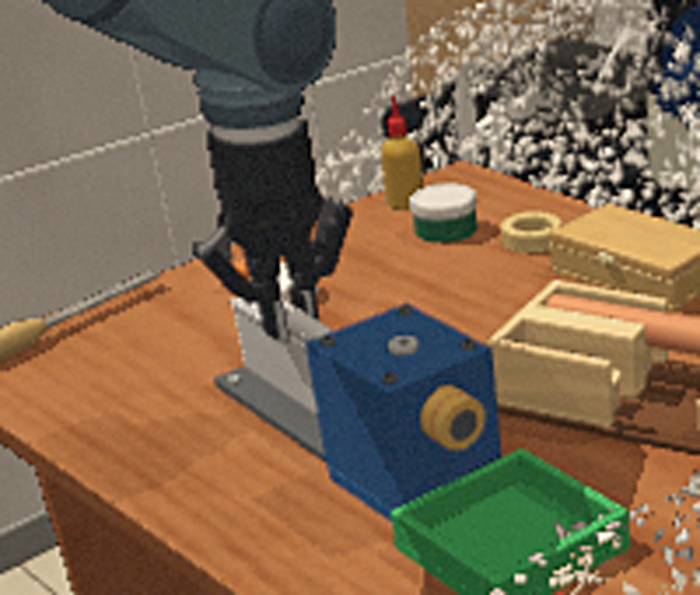

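The plug is coming out of the outlet (crop (453,418)) at about 7 N. Continuing slowly.

Call:
{"op": "step_arm", "data": {
  "rows": [-3,0,0,0,0,0,-1,-4,0,0,0,0,0,-1,-4,0,0,0,0,0,-1,-4,0,0,0,0,0,-1,-4,0,0,0,0,0,-1,-4,0,0,0,0,0,-1,0,0,0,0,0,0,-1,0,0,0,0,0,0,-1,0,0,0,0,0,0,-1,0,0,0,0,0,0,-1]
}}

```text
t: 21.15
tcp_pos: [0.4734, 0.1596, 0.0781]
tcp_rot: [180.0, -0.1, 85.9]
contact_force: [-4.7, 3.9, 8.0]
gripper_width: 0.0172
```

```bash
python3 - <<'E'
from h import *
s=state()
sc=get_image("scene")
cv2.imwrite('pics/sc13z.png',cv2.resize(sc[80:250,100:300],None,fx=3.5,fy=3.5,interpolation=cv2.INTER_CUBIC))
print(s['tcp_pos'],tojig(s['tcp_pos']),s['t'],s['gripper_width'],s['contact_force'])
E
```

```text
[0.47336043 0.15957198 0.0780903 ] [[-0.13161957  0.00015035  0.0780903 ]] 21.15 0.01723493168975104 [-4.71321262  3.93850985  8.02301471]
```

View pics/sc13z.png

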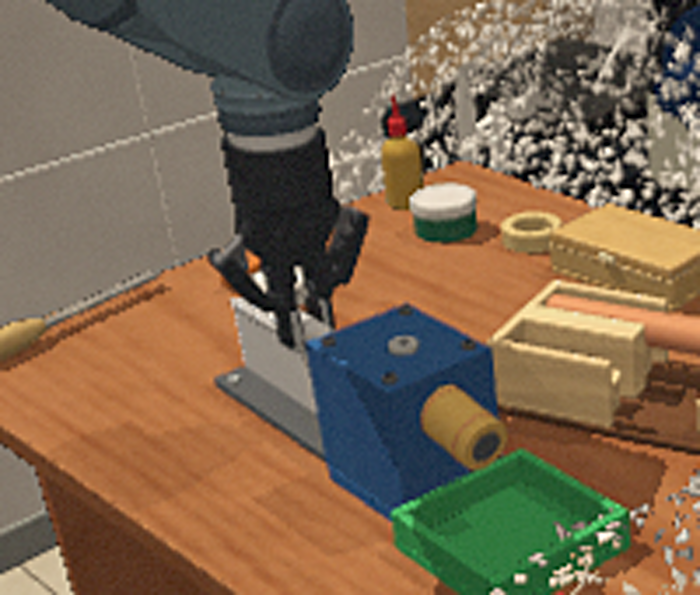

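Call:
{"op": "step_arm", "data": {
  "rows": [-4,0,0,0,0,0,-1,-5,0,0,0,0,0,-1,-5,0,0,0,0,0,-1,-5,0,0,0,0,0,-1,-4,0,0,0,0,0,-1,0,0,0,0,0,0,-1,0,0,0,0,0,0,-1,0,0,0,0,0,0,-1,0,0,0,0,0,0,-1,0,0,0,0,0,0,-1]
}}

```text
t: 22.2
tcp_pos: [0.4714, 0.1365, 0.0779]
tcp_rot: [-180.0, -0.1, 85.9]
contact_force: [-6.0, 3.8, 9.1]
gripper_width: 0.0175
```

```bash
python3 - <<'E'
from h import *
s=state()
sc=get_image("scene")
cv2.imwrite('pics/sc14z.png',cv2.resize(sc[80:250,100:300],None,fx=3.5,fy=3.5,interpolation=cv2.INTER_CUBIC))
sd=get_image("side");cv2.imwrite('pics/sd14z.png',cv2.resize(sd[130:300,190:390],None,fx=3.5,fy=3.5,interpolation=cv2.INTER_CUBIC))
print(s['tcp_pos'],tojig(s['tcp_pos']),s['t'],s['gripper_width'],s['contact_force'])
E
```

```text
[0.47140469 0.13645554 0.07792502] [[-0.10842247 -0.00014762  0.07792502]] 22.2 0.017524075863930733 [-5.98545544  3.84515625  9.07438959]
```

View pics/sc14z.png

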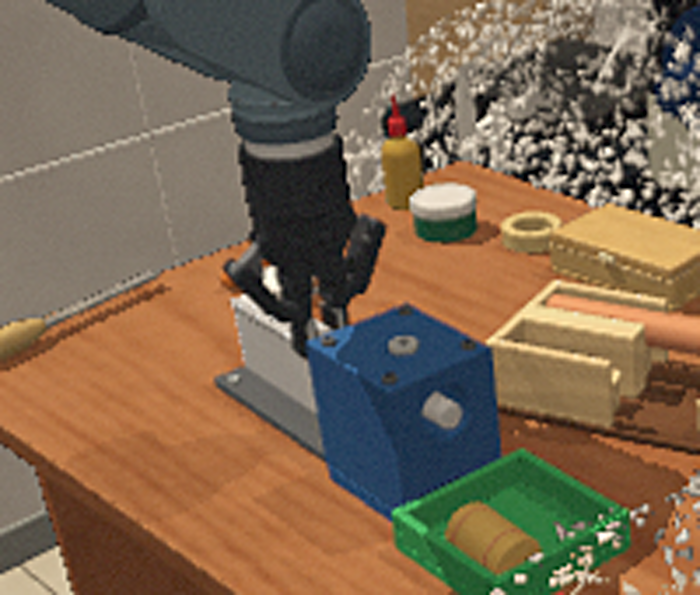

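View pics/sd14z.png

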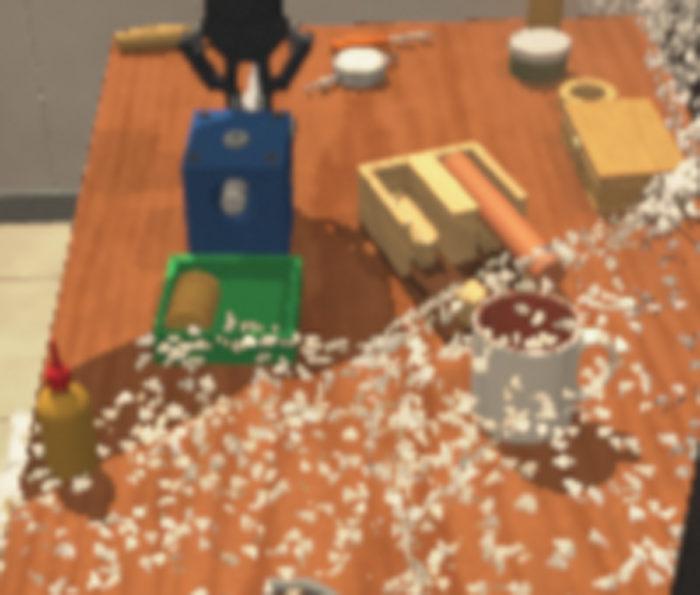

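The plug lies flat in the tray (scene crop (490,537)), and the rod tip shows in the outlet. Drawing the rod back out.

Call:
{"op": "step_arm", "data": {
  "rows": [4,0,0,0,0,0,-1,10,0,0,0,0,0,-1,18,0,0,0,0,0,-1,20,0,0,0,0,0,-1,20,0,0,0,0,0,-1,20,0,0,0,0,0,-1,18,0,0,0,0,0,-1,14,0,0,0,0,0,-1,8,0,0,0,0,0,-1,0,0,0,0,0,0,-1]
}}

```text
t: 23.3
tcp_pos: [0.4808, 0.2683, 0.0778]
tcp_rot: [180.0, -0.0, 86.0]
contact_force: [-4.4, 0.8, 6.2]
gripper_width: 0.0173
```

Call:
{"op": "step_arm", "data": {
  "rows": [0,0,0,0,0,0,-1,0,0,0,0,0,0,-1,0,0,0,0,0,0,-0.55,0,0,0,0,0,0,-0.4,0,0,0,0,0,0,-0.2,0,0,0,0,0,0,0,0,0,0,0,0,0,0,0,0,-10,0,0,0,0,0,0,-25,0,0,0,0,0,0,-25,0,0,0,0],
  "newtons": 40
}}

```text
t: 24.3
tcp_pos: [0.4805, 0.2669, 0.1371]
tcp_rot: [-179.9, 0.0, 85.9]
contact_force: [-0.2, 0.4, 0.6]
gripper_width: 0.0421
```

Call:
{"op": "step_arm", "data": {
  "rows": [0,0,-25,0,0,0,0,0,0,-25,0,0,0,0,0,0,-20,0,0,0,0,0,0,0,0,0,0,0,0,0,0,0,0,0,0,0,0,0,0,0,0,0,0,0,0,0,0,0,0,0,0,0,0,0,0,0,0,0,0,0,0,0,0,0,0,0,0,0,0,0]
}}

```text
t: 25.3
tcp_pos: [0.4806, 0.2671, 0.206]
tcp_rot: [-180.0, 0.0, 85.9]
contact_force: [0.1, 0.3, 0.3]
gripper_width: 0.0427
```

```bash
python3 - <<'E'
from h import *
import pickle
s=state();im=get_image("wrist");pickle.dump(s,open('s15.pkl','wb'));cv2.imwrite('pics/w15z.png',cv2.resize(im,(800,600),interpolation=cv2.INTER_CUBIC))
sc=get_image("scene");cv2.imwrite('pics/sc15.png',sc)
cv2.imwrite('pics/sc15z.png',cv2.resize(sc[80:250,100:300],None,fx=3.5,fy=3.5,interpolation=cv2.INTER_CUBIC))
sd=get_image("side");cv2.imwrite('pics/sd15.png',sd)
print(s['tcp_pos'],tojig(s['tcp_pos']),s['t'],s['gripper_width'],s['contact_force'])
E
```

```text
[0.48062231 0.26709427 0.20597672] [[-0.2393859  -0.00029393  0.20597672]] 25.3 0.04269456500084224 [0.0687609  0.33853851 0.2701242 ]
```

View pics/w15z.png

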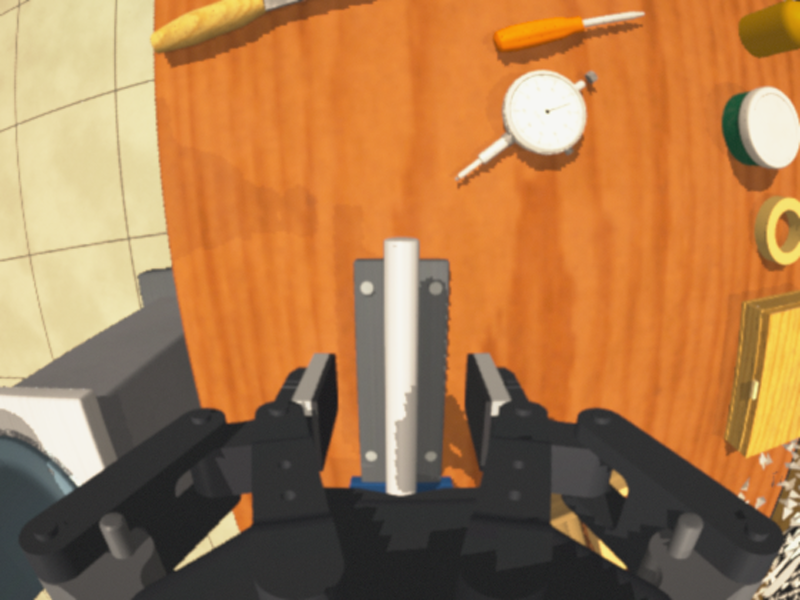

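View pics/sc15z.png

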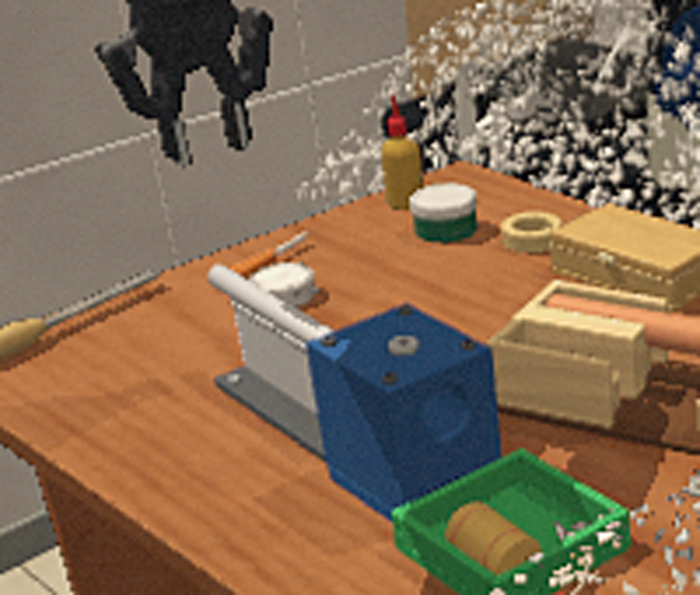

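```bash
python3 - <<'E'
from h import *
import pickle
np.set_printoptions(precision=4,suppress=True)
s=pickle.load(open('s15.pkl','rb'));C=cam('wrist',s)
print('rod',tojig(onz(C,np.array([(401,239),(385,300),(418,300),(386,440),(417,440)])*.7,.085)))
S=cam('scene');print('plug',tojig(onz(S,[np.array((491,538))/3.5+[100,80]],.028)))
a=cv2.imread('pics/sc15.png');b=cv2.imread('pics/scene0.png')
print(job_done())
E
```

```text
rod [[-0.2702 -0.0003  0.085 ]
 [-0.2351 -0.0094  0.085 ]
 [-0.2351  0.0095  0.085 ]
 [-0.1417 -0.0098  0.085 ]
 [-0.1417  0.0101  0.085 ]]
plug [[ 0.1337 -0.0267  0.028 ]]
the job is handed in; nothing more can be done
None
```

The job is handed in at about 25 s of the 72 s allowed. No verdict was reported. By my last measurements every step and end condition was met.

- **Tray:** I pinched it by one wall and set it before the outlet, centred at jig x ≈ 121 mm, y ≈ -1 mm. That leaves a gap of about 6 mm to the housing face.
- **Rod in the groove:** I lifted the slim rod from the rack, laid it in the groove and let go while the plug was still in. Its centre measured x ≈ -165 mm, y ≈ 0.
- **Push:** I took the rod again about 25 mm from its rear end and pushed it through. The force reading was about 7 N along the push, and the plug fell into the tray.
- **Rod at the end:** I drew it back out and released it. It lies straight in the groove, y within 0.5 mm, centre at about x ≈ -168 mm.
- **Plug at the end:** it lies flat in the tray, at about jig (134, -27) mm, roughly (13, -25) mm from the tray's centre.
- **Robot:** the arm is clear above everything, and the force reading is near zero.

- **Bystanders:** the thick rod, bottle and mug looked undisturbed in the pictures. The arm went nowhere near the micrometer after picking up the tray. I judged all four by eye and did not measure them again at the end.
- **Disagreement:** two estimates of the tray's near edge differed by about 5 mm during the carry. The check after release settled it at 61 mm.

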